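# Latch the sample in the beam and take the reading

### The arm

A 6-joint arm with a two-finger parallel gripper is mounted at the origin on the work surface. World frame = base frame: x ahead of the robot, y to its left, z up, the work surface at z = 0. Lengths are in mm, angles in rad, forces in N, time in s.
With the tool pointing down it reaches from about 300 to 950 mm from the base axis. Payload 3.1 kg.
Tool frame: the origin (TCP) lies at the very end of the fingers, on their centre line; the grasp point (between the pads) lies 19 mm behind it; z points along the fingers, y is the line along which they close (so a half turn about z gives the same grasp; the last joint's range is limited). The gripper opens to 85 mm and grips with 20 to 120 N. Pads are 22 mm wide; open, the fingers measure 114 mm over their backs; the gripper's body (76 mm by 85 mm) begins 54 mm behind the grasp point. The pads swing forward as they close: fully open they stand 13 mm farther back than shut.
Start: joints at [1.192, 0.308, 1.634, -0, 1.2, -0.07], TCP at [189.973, 595.434, 231.272] pointing down, gripper open.
Joint ranges: [-3.06, 3.06], [-0.79, 1.96], [0.05, 2.63], [-1.19, 4.34], [0.05, 2.64], [-2.94, 2.94]. Speed limits (rad/s): [2.79, 2.79, 3.14, 3.14, 3.14, 3.14].

### API

Orientations are given as a unit quaternion [w, x, y, z].
In Python, from cell import arm, cams, order gives the robot as it stands. The module is installed in compiled form; this text tells all that it offers.
- The arm moves only by the shell command python3 -m handwheel 'ROWS' [OPENING] [FORCE]. ROWS is JSON, a list of rows, each an object of numbers: "x", "y", "z": the shift along the tool's x, y, z in cm; "turn": the turn about the tool's z in degrees. In form: [{"x": .., "y": .., "z": .., "turn": ..}, ...]. A call has 1 to 5 rows; each row shifts and turns the commanded pose from where the row before left it, along the tool's axes as they then stand; what a row does not reach is not made up. A row lasts 1/8 s, in which the tool goes at most 62.5 mm and 10.7 degrees, less where a joint would pass 70% of its speed; a pose out of reach is approached as far as the arm can. A call is refused whole if a number of a shift passes 6.25 or a number of a turn 10.7, either way. A call with a gripper value outside its range is refused whole. OPENING is the closure, from 0 (fully open) to 1 (shut), set as the call begins (- or left out, the last holds). The fingers move at their own pace and stop on an object; FORCE is the grip in N (left out, the last holds). Time passes only in rows, so rows that do not move let the fingers close. It gives the time, the measured TCP pose, the force, the opening and the grip force at its end, in the units of the state.
- arm.get_state(): the state, without advancing time (a new reading comes with each control period).
- cams.grab_frame(name): name is "scene" or "top" or "wrist"; returns a dict with "img" (400x640x3 uint8, red, green, blue), "camera_matrix" (3x3 intrinsics, pixels), "eye" and "attitude" of the camera in the world. Camera axes: x right, y up, looking along -z (the intrinsics and any distortion apply to the point x, -y, -z); pixel columns grow to the right and rows downward; lengths in mm; the calibration is good to about 2 mm. The wrist camera is an equidistant fisheye: a pixel r from the principal point sees the ray r / f radians off the axis. A picture is of the moment at which its call begins. There is no depth.
- order.hand_in(): hands the job in; it is judged then, once.
The state is a dict: "t": time; "joints": joint angles; "dq": joint speeds; "joint_efforts": joint torques, N m; "tcp_pos": TCP position; "orientation": TCP orientation; "contact_force": force on the tool from outside, world axes, zero at the start; "moment": the same for the moment, N m; "opening": finger opening in mm; "gripper_force": force on a finger pad.
Only numpy, scipy, OpenCV 4.12 (cv2) and the standard library are available. Lean on these libraries where they do the work, as an engineer would, in place of code of your own. Each camera call takes 0.05 s, during which the arm holds its last target. There are 200 camera calls.

### The job

With the shut fingertips, push the photometer's sprung sample slide by its upright push plate all the way in to its end stop, then let it go so that it springs back and latches against the stop pin, with the sample cuvette standing in the beam. Only then press the read key on the readout console fully down and let it come up again. Nothing is to be gripped or lifted: do not touch the cuvette, and leave the cuvette rack, bottle and beaker where they are.

Things in the scene. Friction and masses are not known exactly. Their poses are not given: they have to be found in the camera images.
- photometer: Low white box with black deck, 260 (x) x 180 (y) x 50 mm high, fixed. Origin: centre of its underside; z up; +x is the way the slide is pushed, -x faces the robot (yaw up to 0.4 rad). On it: lamp and detector housings (50 x 43 mm, tops at z 105) at x +20, y +-61.5; pin guide (24 x 28 mm, top z 72) at x -35, y -62; end-stop block (top z 80) at x +83.
- push_face (a point): Middle of the front face (looking to photometer -x) of the slide's upright aluminium push plate; moves with the slide; at the start at photometer x -100, y 0, z +89 mm. Plate 44 mm wide (y), 6 mm thick; its top is 20 mm above this point, the slide tray's top 25 mm below it. The space before it is free down to the deck (z 50). Push along photometer +x.
- slide (a joint): How far the slide (aluminium tray 110 x 50 mm, top 64 mm above the bench) is pushed in, m: 0 = out (start), 0.035 = latched against the stop pin, 0.055 = end stop. A spring drives it out: 2.4 N at 0, 3.8 N at 0.035, 4.6 N at 0.055; the pin adds about 1 N on the way. Once beyond 0.036 it cannot come back past the pin; let go sooner it may come all the way out.
- stop_pin (a joint): Sprung steel pin (8 mm thick, 60 mm above the bench) beside the slide on the photometer's -y side at x -35 mm, pointing along +y. Value: how far the slide's tooth has pressed it back, m: 0 = sprung out, about 0.008 as the tooth passes. It works by itself and need not be touched.
- beam (a point): Point in the middle between the two housings, on the level of the slide tray's top (64 mm above the bench), where the cuvette's underside stands when the slide is latched. Fixed on the photometer at x +20, y 0 mm.
- cuvette: Clear sample cuvette, 12.5 x 12.5 x 45 mm, 15 g, loose in the slide's black pocket (14.5 mm square, walls 22 mm high), 85 mm behind the push face; its top is 109 mm above the bench. Origin: centre of its underside; z up. It rides with the slide.
- console: White readout console, 150 (x) x 130 (y) x 50 mm high, with a blue-framed screen on its top, fixed, standing to the left or the right of the photometer. Origin: centre of its underside; z up; the key is near its -x edge.
- read_key_top (a point): Centre of the top of the round grey read key (28 mm across) in a low black housing on the console's top, 48 mm from the console's middle towards its -x edge. It is pressed straight down.
- read_key (a joint): How far the read key is pressed, m: 0 = up, 0.006 = fully down, which takes 4 N. It springs up by itself.
- rack: White cuvette rack with six clear cuvettes, 120 (x) x 75 (y) x 51 mm high, 0.3 kg, loose, on the side of the photometer where the console is not. Origin: centre of its underside. Leave alone.
- reagent: Amber glass bottle, 60 mm across, about 130 mm high, loose, beyond the console or rack. Origin: centre of its underside. Leave alone.
- beaker: Clear glass beaker, 68 mm across, 90 mm high, loose, beyond the console or rack. Origin: centre of its underside. Leave alone.

How it is judged (in metres and radians):
On the way, in this order (a step that is already met when the one before it is completed fails the run):
1. the slide is pushed all the way in to its end stop (value of joint slide above 0.05 m).
2. the slide, let go, has sprung back and latched against the stop pin (value of joint slide between 0.031 and 0.039 m and value of joint stop_pin below 0.003 m and contact force between the fingers and anything else below 0.3 N), for 0.2 s.
3. the read key is pressed fully down (value of joint read_key above 0.0045 m).
At the end, for the whole second after the job is handed in: The slide rests against the sprung-out stop pin (slide value 0.031 to 0.039, pin below 0.003), the cuvette stands at rest in its pocket in the beam (within 6 mm, tilt under 0.2 rad, not raised by 5 mm), and the read key is up again (below 0.0015) (value of joint slide between 0.031 and 0.039 m and value of joint stop_pin below 0.003 m and linear speed of cuvette below 0.02 m/s and value of joint read_key below 0.0015 m and horizontal distance between cuvette and beam below 0.006 m and angle between cuvette's own z axis and vertical below 0.2 rad and z of cuvette in the frame of beam below 0.005 m); the robot touches nothing.
It fails at once if the cuvette is touched by the robot (contact force between any of the fingers, the arm and cuvette above 0.3 N).
It fails at once if the cuvette is lifted out of its seat (10 mm) or tipped (z of cuvette in the frame of beam above 0.01 m or angle between cuvette's own z axis and vertical above 0.4 rad).
It fails at once if the read key is pressed before the slide is latched (value of joint read_key above 0.003 m and (value of joint slide below 0.031 m or value of joint slide above 0.039 m)).
It fails at once if the cuvette rack, bottle or beaker is moved by more than 15 mm (distance of any of rack, reagent, beaker from where it was at the start of the episode above 0.015 m).
It also fails if it takes over 48 s, if anything falls off the work surface, if the arm or the gripper's body presses on something with over 40 N, if the wrist force passes 120 N, or if a joint passes its speed limit or range.

## Working session

There is one attempt and no reset: what is moved stays moved. The work goes in short steps, Python scripts to look and compute and a shell command to move; the robot and the scene stay as the last step left them, time stands still between calls to the robot, and variables do not carry over. Pictures are saved under pics/ and viewed, at most 10 in all, crops included, and the job is handed in when it is done.

```bash
mkdir -p pics; python3 - <<'E'
from cell import arm,cams
import cv2,numpy as np
s=arm.get_state();print(s)
for n in("top","scene"):
    f=cams.grab_frame(n);cv2.imwrite(f"pics/{n}0.png",f["img"][:,:,::-1]);print(n,f["camera_matrix"],f["eye"],f["attitude"],f.keys())
E
```

```text
{'t': 0.0, 'joints': array([ 1.19231004e+00,  3.08953273e-01,  1.63524168e+00, -2.01434464e-05,
        1.19968764e+00, -6.96987609e-02]), 'dq': array([-0.00210334, -0.00038873,  0.00095214, -0.00051162, -0.00097526,
       -0.00055849]), 'joint_efforts': array([ 1.11300400e-03, -4.15262139e+01, -2.76663494e+01,  4.12262489e-05,
        1.01788968e-02, -2.33834942e-05]), 'tcp_pos': array([189.65853717, 594.64409619, 230.05302954]), 'orientation': array([-2.45289400e-04,  1.53777382e-01,  9.88104856e-01, -1.11842440e-03]), 'contact_force': array([-0.07940169,  0.02406614, -0.52104571]), 'moment': array([ 0.00761326, -0.02201768,  0.02701129]), 'gripper_force': 0.0, 'opening': 85.1878682564454}
top [[420.85098445   0.         325.8886372 ]
 [  0.         420.85098445 197.62084443]
 [  0.           0.           1.        ]] [378.84224272   3.79961871 986.70495389] [ 0.73473446  0.08387257 -0.0778737  -0.6686302 ] dict_keys(['img', 'camera_matrix', 'eye', 'attitude'])
scene [[366.58013815   0.         317.58091508]
 [  0.         366.58013815 196.55985944]
 [  0.           0.           1.        ]] [ 899.68330723 -619.95843437  500.53349342] [0.84072076 0.48706478 0.12753147 0.1992291 ] dict_keys(['img', 'camera_matrix', 'eye', 'attitude'])
```

View pics/top0.png

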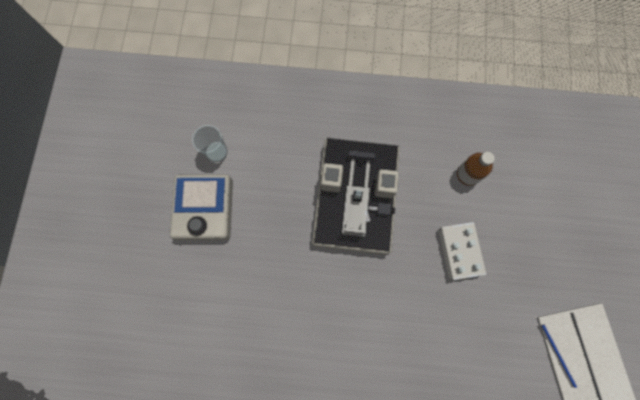

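View pics/scene0.png

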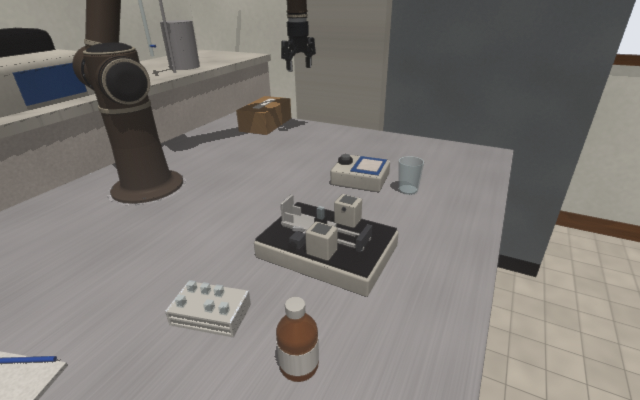

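The top view shows the photometer deck with corners near (327,139), (398,145), (390,252) and (316,245), the push plate near (354,234), and the key at (197,226). The console is on the left (+y) and the rack on the right. The scene view agrees with this.

```bash
cat > h.py <<'E'
from cell import arm,cams
import cv2,numpy as np
from scipy.spatial.transform import Rotation as R
rot=lambda q:R.from_quat(np.asarray(q)[[1,2,3,0]])
def ray(f,uv,z,fish=False):
    K=f["camera_matrix"];uv=np.atleast_2d(uv).astype(float)
    p=(uv-K[:2,2])/[K[0,0],K[1,1]]
    if fish:
        r=np.linalg.norm(p,axis=1,keepdims=True);d=np.hstack([p/np.maximum(r,1e-9)*np.sin(r),np.cos(r)])
    else: d=np.hstack([p,np.ones((len(p),1))])
    d=rot(f["attitude"]).apply(d*[1,-1,-1]);e=np.asarray(f["eye"])
    return (e+d*((z-e[2])/d[:,2])[:,None])[:,:2]
def proj(f,P,fish=False):
    K=f["camera_matrix"];c=rot(f["attitude"]).inv().apply(np.atleast_2d(P)-f["eye"])*[1,-1,-1]
    if fish:
        r=np.linalg.norm(c[:,:2],axis=1,keepdims=True);q=c[:,:2]/r*np.arctan2(r,c[:,2:])
    else: q=c[:,:2]/c[:,2:]
    return q*[K[0,0],K[1,1]]+K[:2,2]
E
python3 - <<'E'
from h import *
f=cams.grab_frame("top");im=f["img"];g=im.max(2)
def big(m,box):
    x0,y0,x1,y1=box;k=np.zeros(m.shape,np.uint8);k[y0:y1,x0:x1]=m[y0:y1,x0:x1]
    return cv2.findContours(k*255,cv2.RETR_EXTERNAL,cv2.CHAIN_APPROX_NONE)[0]
cs=big((g<45),(300,125,415,270));c=np.vstack([x for x in cs if cv2.contourArea(x)>30])
P=ray(f,cv2.convexHull(c)[:,0]+0.0,50).astype(np.float32)
print("deck",cv2.minAreaRect(P), cv2.boxPoints(cv2.minAreaRect(P)))
cs=big((g<60),(180,210,215,245));c=max(cs,key=cv2.contourArea)
print("key px",cv2.minEnclosingCircle(c),ray(f,cv2.minEnclosingCircle(c)[0],58))
i=im.astype(int);cs=big((i[:,:,2]>i[:,:,0]+35),(165,165,240,225));c=max(cs,key=cv2.contourArea)
P=ray(f,c[:,0],50).astype(np.float32);print("screen",cv2.minAreaRect(P))
cv2.imwrite("pics/crop.png",cv2.resize(im[130:260,165:405,::-1],None,fx=3.3,fy=3.3,interpolation=cv2.INTER_CUBIC))
E
```

```text
deck ((617.735107421875, -47.28656768798828), (163.42193603515625, 237.81532287597656), 89.05367279052734) [[ 497.49414  -127.02254 ]
 [ 735.27704  -130.95024 ]
 [ 737.9761     32.4494  ]
 [ 500.19318    36.377106]]
key px ((196.77272033691406, 225.68182373046875), 8.768241882324219) [[503.8312098  302.62174218]]
screen ((577.1143798828125, 311.61834716796875), (77.68492126464844, 109.00838470458984), 5.415614604949951)
```

View pics/crop.png

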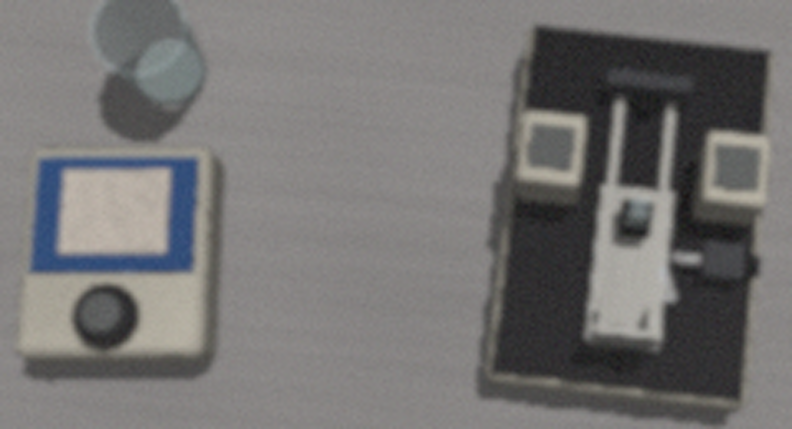

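The crop (3.3x, offset 165,130) gives the deck corners at (533,27), (770,51), (741,402) and (492,373). The push plate's top edge is at about y 340, x 587–660, and the key centre is at (104,315).

```bash
python3 - <<'E'
from h import *
f=cams.grab_frame("top")
c=np.array([[533,27],[770,51],[741,402],[492,373]])/3.3+[165,130]-.35
P=ray(f,c,50);print(P,P.mean(0))
e=[np.linalg.norm(P[i]-P[(i+1)%4]) for i in range(4)];print(e)
for a,b in((3,0),(2,1)):
    d=P[b]-P[a];print(np.arctan2(d[1],d[0]))
for a,b in((1,0),(2,3)):
    d=P[b]-P[a];print(np.arctan2(-d[0],d[1]))
print("key",ray(f,np.array([[104,315]])/3.3+[165,130]-.35,60))
# plate top edges (z 109), guide etc
print("plate",ray(f,np.array([[585,341],[660,351]])/3.3+[165,130]-.35,109))
h=np.array([[520,110],[587,115],[706,130],[768,137],[763,205],[697,198]])/3.3+[165,130]-.35
print("housing tops",ray(f,h,105))
k=np.array([[35,150],[216,152],[205,357],[22,353]])/3.3+[165,130]-.35
P=ray(f,k,50);print("console",P,P.mean(0))
w=cams.grab_frame("wrist");print(w["camera_matrix"],w["eye"],w["attitude"])
E
```

```text
[[ 741.37120502   35.13735861]
 [ 739.26243268 -134.95238247]
 [ 487.83141922 -129.24525811]
 [ 491.53076296   39.47653655]] [614.99895497 -47.39593635]
[np.float64(170.1028128590565), np.float64(251.49577689964832), np.float64(168.7623451364538), np.float64(249.8781201991381)]
-0.01736605046857807
-0.02269467253872171
-0.012397363191356325
-0.02192218917213546
key [[504.71979545 303.53547202]]
plate [[510.30336108 -19.65785512]
 [508.40975414 -67.66436148]]
housing tops [[ 660.9258901    36.41550999]
 [ 661.66857559   -8.21967239]
 [ 658.75663641  -87.61099549]
 [ 657.80674657 -128.79516881]
 [ 611.16129608 -128.09982808]
 [ 611.80281421  -84.77917467]]
console [[617.20044197 373.99374318]
 [627.7235538  247.57470069]
 [484.06042424 234.02883082]
 [475.10495213 357.77299713]] [551.02234303 303.34256795]
[[309.70691629   0.         319.54349225]
 [  0.         309.70691629 203.65078554]
 [  0.           0.           1.        ]] [108.80998409 619.522071   373.5599223 ] [ 0.79617694 -0.13536209 -0.09753778  0.5816062 ]
```

```bash
python3 -m handwheel '[{"turn":-8.3},{"turn":-8.3},{"y":-4},{"y":-5},{"y":-5}]' 1
```

```text
invalid input at $[0]: expected keys x, y, z, turn
```

```bash
python3 -m handwheel '[{"y":-5,"x":-1},{"y":-5,"x":-2},{"y":-5,"x":-2},{"y":-5,"x":-2},{"y":-5,"x":-2}]'
```

```text
invalid input at $[0]: expected keys x, y, z, turn
```

```bash
python3 -m handwheel '[{"y":-5,"x":-3},{"y":-5,"x":-3},{"y":-5,"x":-3},{"y":-5,"x":-2},{"y":-5,"x":-2}]'; python3 -c "
from h import *
s=arm.get_state();print(s);print(rot(s['orientation']).as_matrix())"
```

```text
{'t': 0.25, 'joints': array([ 1.19230366e+00,  3.08570882e-01,  1.63445985e+00, -2.41663187e-06,
        1.19971361e+00, -6.96848993e-02]), 'dq': array([-0.0019527 , -0.0033017 , -0.00312694,  0.00071034,  0.00046202,
       -0.00056851]), 'joint_efforts': array([ 4.78195543e-04, -4.14939487e+01, -2.76536071e+01, -1.49400589e-04,
        7.21187505e-03,  3.41795754e-06]), 'tcp_pos': array([189.8232247 , 595.06166078, 230.66372617]), 'orientation': array([-1.26865909e-04,  1.53790645e-01,  9.88103287e-01, -5.61699266e-04]), 'contact_force': array([0.37812073, 0.06200147, 0.17085688]), 'moment': array([ 0.01023171, -0.06089603,  0.00360443]), 'gripper_force': 0.0, 'opening': 85.48812630183268}
[[-9.52696843e-01  3.03921941e-01 -4.23481428e-04]
 [ 3.03922226e-01  9.52696244e-01 -1.07101220e-03]
 [ 7.79450581e-05 -1.14905536e-03 -9.99999337e-01]]invalid input at $[0]: expected keys x, y, z, turn
```

All four keys are needed in every row.

```bash
python3 -m handwheel '[{"x":0,"y":0,"z":0,"turn":-8.3},{"x":0,"y":0,"z":0,"turn":-8.3},{"x":0,"y":-4,"z":0,"turn":0},{"x":0,"y":-5,"z":0,"turn":0},{"x":0,"y":-5,"z":0,"turn":0}]' 1; python3 -c "
from h import *
s=arm.get_state();print(s['tcp_pos'],s['joints']);print(rot(s['orientation']).as_matrix())"
```

```text
t: 0.88
tcp_pos: [187.2, 454.0, 231.0]
orientation: [0.0, 0.009, 1.0, -0.0]
contact_force: [0.9, -0.7, 0.2]
opening: -0.1
gripper_force: 0.0
[187.15001476 454.00817547 231.02291946] [ 1.09124457e+00  4.79175937e-02  1.94141768e+00 -2.37419949e-04
  1.15261262e+00 -4.60861339e-01]
[[-9.99827137e-01  1.85929004e-02  2.85949318e-05]
 [ 1.85928869e-02  9.99827051e-01 -4.15256166e-04]
 [-3.63108029e-05 -4.14652721e-04 -9.99999913e-01]]
```

```bash
python3 -m handwheel '[{"x":-4,"y":-4,"z":0,"turn":0},{"x":-4,"y":-4,"z":0,"turn":0},{"x":-4,"y":-4,"z":0,"turn":0},{"x":-3,"y":-5,"z":0,"turn":0},{"x":-3,"y":-5,"z":0,"turn":0}]' && python3 -m handwheel '[{"x":-3,"y":-5,"z":0,"turn":0},{"x":-3,"y":-5,"z":0,"turn":0},{"x":-2,"y":-5,"z":0,"turn":0},{"x":-1,"y":-5,"z":0,"turn":0},{"x":0,"y":-5,"z":0,"turn":0}]' && python3 - <<'E'
from h import *
w=cams.grab_frame("wrist");s=arm.get_state();print(s['tcp_pos'],s['orientation'])
cv2.imwrite("pics/w1.png",w["img"][:,:,::-1])
c,sn=np.cos(-.0186),np.sin(-.0186);T=lambda p:np.array([615+c*p[0]-sn*p[1],-47.4+sn*p[0]+c*p[1],p[2]])
for p in([-100,22,109],[-100,-22,109],[-130,90,50],[-130,-90,50],[20,61.5,105]):print(p,proj(w,T(p),True))
E
```

```text
t: 1.5
tcp_pos: [364.0, 230.5, 231.5]
orientation: [0.0, 0.009, 1.0, 0.0]
contact_force: [0.6, 0.6, -1.3]
opening: 0.2
gripper_force: 0.0
t: 2.12
tcp_pos: [448.9, -21.5, 231.5]
orientation: [0.001, 0.01, 1.0, -0.0]
contact_force: [0.9, 0.6, 0.4]
opening: 0.1
gripper_force: 0.0
[448.39378209 -26.7296766  231.49136916] [ 1.57153295e-04  1.09350824e-02  9.99935790e-01 -2.96906629e-03]
[-100, 22, 109] [[320.51948598 260.31292152]]
[-100, -22, 109] [[276.00370723 259.97275599]]
[-130, 90, 50] [[380.40229121 210.51989139]]
[-130, -90, 50] [[223.5576057  210.52856653]]
[20, 61.5, 105] [[353.44318184 343.48711543]]
```

View pics/w1.png

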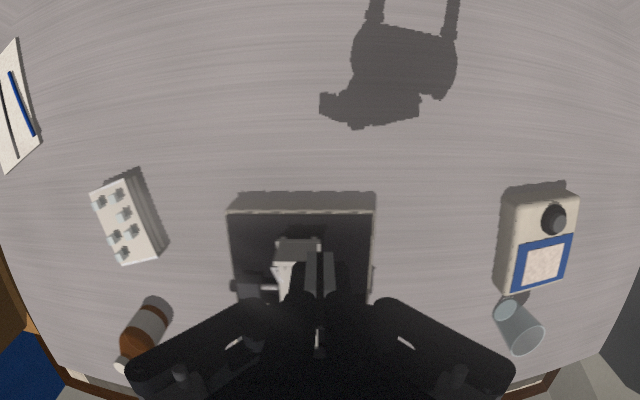

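The wrist view shows the deck's front corners at (227,212) and (375,212) and the plate at x 275–320. This matches my estimate within about 1–2 mm sideways. Next I go down in front of the plate.

```bash
python3 -m handwheel '[{"x":0,"y":-1.4,"z":4,"turn":0},{"x":0,"y":0,"z":4,"turn":0},{"x":0,"y":0,"z":4,"turn":0},{"x":0,"y":0,"z":3,"turn":0},{"x":0,"y":0,"z":0,"turn":0}]' && python3 -m handwheel '[{"x":0,"y":0,"z":0,"turn":0},{"x":0,"y":0,"z":0,"turn":0}]'
```

```text
t: 2.8
tcp_pos: [445.3, -33.0, 79.1]
orientation: [-0.003, 0.01, 1.0, 0.001]
contact_force: [0.8, 0.1, 0.2]
opening: 0.2
gripper_force: 0.0
t: 3.05
tcp_pos: [449.7, -33.8, 82.9]
orientation: [0.002, 0.009, 1.0, -0.0]
contact_force: [0.7, -0.3, -0.7]
opening: 0.1
gripper_force: 0.0
```

```bash
python3 -m handwheel '[{"x":0,"y":-1,"z":0,"turn":0},{"x":-1.5,"y":0,"z":0,"turn":0},{"x":-1.5,"y":0,"z":0,"turn":0},{"x":0,"y":0,"z":0,"turn":0},{"x":0,"y":0,"z":0,"turn":0}]' && python3 - <<'E'
from h import *
w=cams.grab_frame("scene");s=arm.get_state();print(s['tcp_pos'],s['contact_force'])
cv2.imwrite("pics/s1.png",cv2.resize(w["img"][150:290,220:420,::-1],None,fx=4,fy=4,interpolation=cv2.INTER_CUBIC))
E
```

```text
t: 3.68
tcp_pos: [477.6, -44.0, 81.0]
orientation: [-0.001, 0.009, 1.0, 0.0]
contact_force: [-0.1, -0.2, 1.4]
opening: 0.1
gripper_force: 0.0
[477.23243413 -43.94187364  80.84546332] [0.13922063 0.24974008 0.83840237]
```

View pics/s1.png

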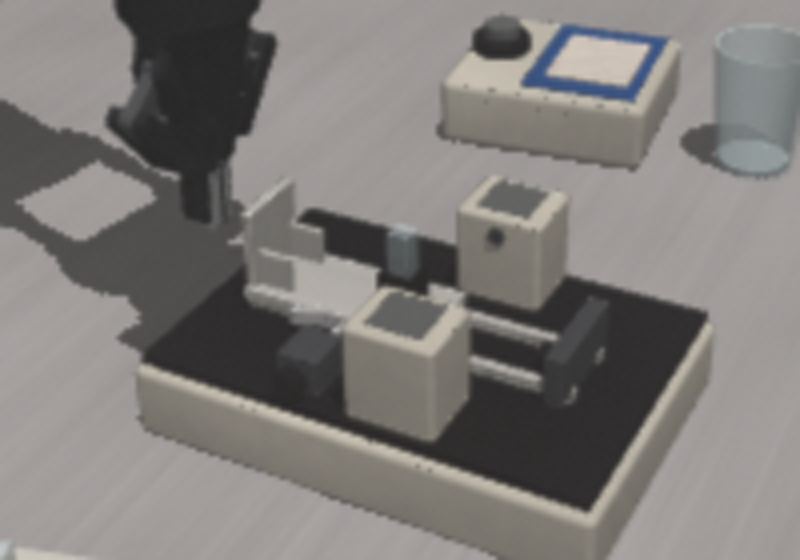

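The fingers are about 30 mm in front of the plate, centred and at its height, and the cuvette stands in its pocket (crop 402,250). I now push slowly and watch the force.

```bash
python3 -m handwheel '[{"x":-1,"y":0,"z":0,"turn":0},{"x":-0.7,"y":0,"z":0,"turn":0},{"x":-0.3,"y":0,"z":0,"turn":0},{"x":-0.3,"y":0,"z":0,"turn":0},{"x":0,"y":0,"z":0,"turn":0}]' && python3 -m handwheel '[{"x":-0.4,"y":0,"z":0,"turn":0},{"x":-0.4,"y":0,"z":0,"turn":0},{"x":-0.4,"y":0,"z":0,"turn":0},{"x":-0.4,"y":0,"z":0,"turn":0},{"x":0,"y":0,"z":0,"turn":0}]'
```

```text
t: 4.35
tcp_pos: [501.0, -44.6, 81.3]
orientation: [-0.0, 0.01, 1.0, -0.0]
contact_force: [-0.9, 0.2, 1.0]
opening: -0.2
gripper_force: 0.0
t: 4.97
tcp_pos: [516.8, -44.9, 81.1]
orientation: [-0.0, 0.01, 1.0, 0.0]
contact_force: [-3.1, 1.0, 0.7]
opening: 0.1
gripper_force: 1.4
```

```bash
python3 -m handwheel '[{"x":-0.5,"y":0,"z":0,"turn":0},{"x":-0.5,"y":0,"z":0,"turn":0},{"x":-0.5,"y":0,"z":0,"turn":0},{"x":-0.5,"y":0,"z":0,"turn":0},{"x":-0.5,"y":0,"z":0,"turn":0}]' && python3 -m handwheel '[{"x":-0.5,"y":0,"z":0,"turn":0},{"x":-0.5,"y":0,"z":0,"turn":0},{"x":-0.3,"y":0,"z":0,"turn":0},{"x":-0.2,"y":0,"z":0,"turn":0},{"x":0,"y":0,"z":0,"turn":0}]'
```

```text
t: 5.6
tcp_pos: [541.4, -45.4, 81.0]
orientation: [-0.001, 0.01, 1.0, 0.0]
contact_force: [-5.0, -0.2, 1.3]
opening: 0.0
gripper_force: 2.2
t: 6.22
tcp_pos: [556.6, -45.6, 81.0]
orientation: [-0.0, 0.01, 1.0, 0.0]
contact_force: [-4.7, -0.7, 0.4]
opening: -0.0
gripper_force: 2.2
```

```bash
python3 -m handwheel '[{"x":-0.2,"y":0,"z":0,"turn":0},{"x":-0.2,"y":0,"z":0,"turn":0},{"x":0,"y":0,"z":0,"turn":0}]' ; python3 -m handwheel '[{"x":-0.15,"y":0,"z":0,"turn":0},{"x":0,"y":0,"z":0,"turn":0}]'
```

```text
t: 6.6
tcp_pos: [560.3, -45.7, 81.0]
orientation: [-0.001, 0.009, 1.0, 0.0]
contact_force: [-4.8, 0.4, -0.0]
opening: -0.1
gripper_force: 2.7
t: 6.85
tcp_pos: [560.3, -45.7, 81.0]
orientation: [-0.002, 0.009, 1.0, 0.0]
contact_force: [-9.4, -0.3, 3.6]
opening: 0.4
gripper_force: 4.5
```

The force doubled with no further travel, so the slide is at its end stop. I back off smoothly.

```bash
python3 -m handwheel '[{"x":0.4,"y":0,"z":0,"turn":0},{"x":0.5,"y":0,"z":0,"turn":0},{"x":0.5,"y":0,"z":0,"turn":0},{"x":0.5,"y":0,"z":0,"turn":0},{"x":0.5,"y":0,"z":0,"turn":0}]' && python3 -m handwheel '[{"x":1.5,"y":0,"z":0,"turn":0},{"x":2,"y":0,"z":0,"turn":0},{"x":2,"y":0,"z":0,"turn":0},{"x":0,"y":0,"z":0,"turn":0},{"x":0,"y":0,"z":0,"turn":0}]' && python3 - <<'E'
from h import *
w=cams.grab_frame("scene");s=arm.get_state();print(s['tcp_pos'],s['contact_force'])
cv2.imwrite("pics/s2.png",cv2.resize(w["img"][150:290,220:420,::-1],None,fx=4,fy=4,interpolation=cv2.INTER_CUBIC))
E
```

```text
t: 7.48
tcp_pos: [539.3, -45.4, 81.8]
orientation: [0.002, 0.01, 1.0, -0.0]
contact_force: [0.5, 0.2, -0.2]
opening: 0.0
gripper_force: 0.0
t: 8.1
tcp_pos: [485.2, -44.6, 82.3]
orientation: [0.002, 0.01, 1.0, -0.0]
contact_force: [0.2, 0.6, -0.0]
opening: 0.2
gripper_force: 0.0
[485.19604665 -44.5559364   82.17364541] [-0.53423988 -0.62042037 -0.59326259]
```

View pics/s2.png

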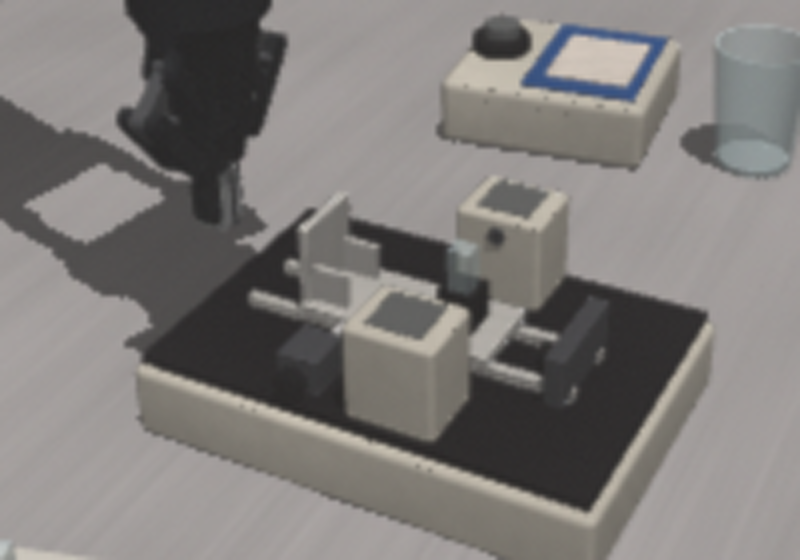

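The slide has latched about 35 mm in, with the cuvette upright between the housings (crop 462,262). Now I go to the key.

```bash
python3 -m handwheel '[{"x":0.5,"y":0,"z":-4,"turn":0},{"x":0,"y":0,"z":-4,"turn":0},{"x":0,"y":4,"z":0,"turn":0},{"x":0,"y":5,"z":0,"turn":0},{"x":0,"y":5,"z":0,"turn":0}]' && python3 -m handwheel '[{"x":0,"y":5,"z":0,"turn":0},{"x":0,"y":5,"z":0,"turn":0},{"x":0,"y":5,"z":0,"turn":0},{"x":0,"y":3,"z":0,"turn":0},{"x":0,"y":0,"z":0,"turn":0}]'  && python3 -m handwheel '[{"x":0,"y":0,"z":0,"turn":0},{"x":0,"y":0,"z":0,"turn":0}]' && python3 - <<'E'
from h import *
w=cams.grab_frame("wrist");s=arm.get_state();print(s['tcp_pos'],s['contact_force'])
cv2.imwrite("pics/w2.png",w["img"][:,:,::-1])
print(proj(w,[[504.5,303,62],s['tcp_pos']],True))
E
```

```text
t: 8.78
tcp_pos: [482.5, 97.2, 162.1]
orientation: [0.001, 0.01, 1.0, 0.0]
contact_force: [0.5, 0.3, 0.7]
opening: -0.1
gripper_force: 0.0
t: 9.4
tcp_pos: [485.3, 278.3, 161.6]
orientation: [0.001, 0.008, 1.0, 0.001]
contact_force: [-0.6, -0.4, -0.4]
opening: 0.4
gripper_force: 0.0
t: 9.65
tcp_pos: [484.6, 274.7, 161.1]
orientation: [-0.0, 0.01, 1.0, -0.0]
contact_force: [-0.5, -0.9, -0.3]
opening: 0.1
gripper_force: 0.0
[484.61185764 274.6790432  161.22177152] [ 0.16566085  0.66896557 -0.29190206]
[[355.1522826  225.7740185 ]
 [322.50441002 266.0320387 ]]
```

View pics/w2.png

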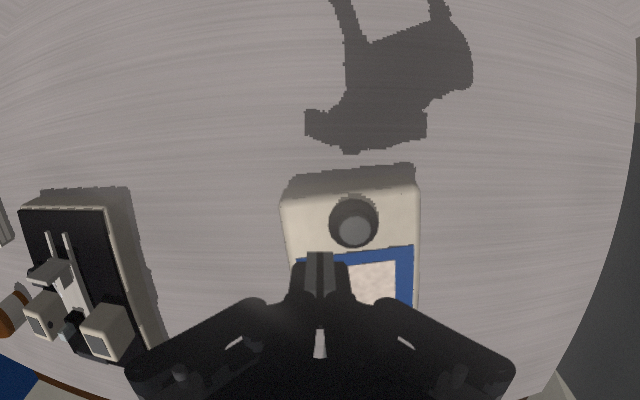

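The key's grey top is centred near (355,230), against a prediction of (355,226). I refine it with a ray.

```bash
python3 - <<'E'
from h import *
w=cams.grab_frame("wrist")
for z in(58,62,66):print(z,ray(w,[355,230],z,True))
t=cams.grab_frame("top")
for z in(58,66):print(z,ray(t,[196.2,225.1],z))
E
```

```text
58 [[510.31568205 303.41437294]]
62 [[508.51732294 302.95336806]]
66 [[506.71896383 302.49236318]]
58 [[505.0089148 304.1067041]]
66 [[503.92209667 301.51981504]]
```

```bash
python3 -m handwheel '[{"x":-2.1,"y":2.9,"z":0,"turn":0},{"x":0,"y":0,"z":3,"turn":0},{"x":0,"y":0,"z":3,"turn":0},{"x":0,"y":0,"z":2,"turn":0},{"x":0,"y":0,"z":0,"turn":0}]' && python3 -m handwheel '[{"x":0,"y":0,"z":0.4,"turn":0},{"x":0,"y":0,"z":0.4,"turn":0},{"x":0,"y":0,"z":0,"turn":0}]'; python3 -m handwheel '[{"x":0,"y":0,"z":0.3,"turn":0},{"x":0,"y":0,"z":0.3,"turn":0},{"x":0,"y":0,"z":0,"turn":0}]'
```

```text
t: 10.42
tcp_pos: [504.6, 303.2, 79.4]
orientation: [-0.002, 0.01, 1.0, -0.001]
contact_force: [1.2, 0.3, -0.5]
opening: 0.1
gripper_force: 0.0
t: 10.8
tcp_pos: [506.2, 304.5, 73.7]
orientation: [0.0, 0.01, 1.0, 0.0]
contact_force: [0.2, -1.0, -0.7]
opening: 0.1
gripper_force: 0.0
t: 11.18
tcp_pos: [506.6, 304.7, 67.8]
orientation: [0.001, 0.01, 1.0, 0.0]
contact_force: [0.6, 1.2, 4.0]
opening: 0.3
gripper_force: 1.5
```

```bash
python3 -m handwheel '[{"x":0,"y":0,"z":0.2,"turn":0},{"x":0,"y":0,"z":0,"turn":0}]'; python3 -m handwheel '[{"x":0,"y":0,"z":0.2,"turn":0},{"x":0,"y":0,"z":0,"turn":0}]'
```

```text
t: 11.42
tcp_pos: [506.6, 304.7, 66.1]
orientation: [0.001, 0.01, 1.0, 0.0]
contact_force: [0.4, -0.9, 5.1]
opening: 0.1
gripper_force: 2.7
t: 11.68
tcp_pos: [506.7, 304.8, 65.9]
orientation: [0.0, 0.009, 1.0, 0.0]
contact_force: [-3.9, -1.9, 15.1]
opening: 0.2
gripper_force: 7.4
```

The key is fully down: 15 N and a hard stop. I lift off and check.

```bash
python3 -m handwheel '[{"x":0,"y":0,"z":-0.7,"turn":0},{"x":0,"y":0,"z":-2,"turn":0},{"x":0,"y":0,"z":-4,"turn":0},{"x":0,"y":0,"z":-4,"turn":0},{"x":0,"y":0,"z":-4,"turn":0}]' && python3 -m handwheel '[{"x":0,"y":0,"z":0,"turn":0},{"x":0,"y":0,"z":0,"turn":0},{"x":0,"y":0,"z":0,"turn":0}]'; python3 - <<'E'
from h import *
w=cams.grab_frame("scene")
cv2.imwrite("pics/s3.png",cv2.resize(w["img"][130:290,220:420,::-1],None,fx=3.5,fy=3.5,interpolation=cv2.INTER_CUBIC))
E
```

```text
t: 12.3
tcp_pos: [505.3, 304.0, 211.6]
orientation: [-0.001, 0.01, 1.0, -0.0]
contact_force: [0.4, 0.4, 0.2]
opening: -0.1
gripper_force: 0.0
t: 12.68
tcp_pos: [504.6, 303.7, 208.3]
orientation: [-0.002, 0.01, 1.0, -0.001]
contact_force: [-0.1, -1.2, -0.2]
opening: 0.1
gripper_force: 0.0
```

View pics/s3.png

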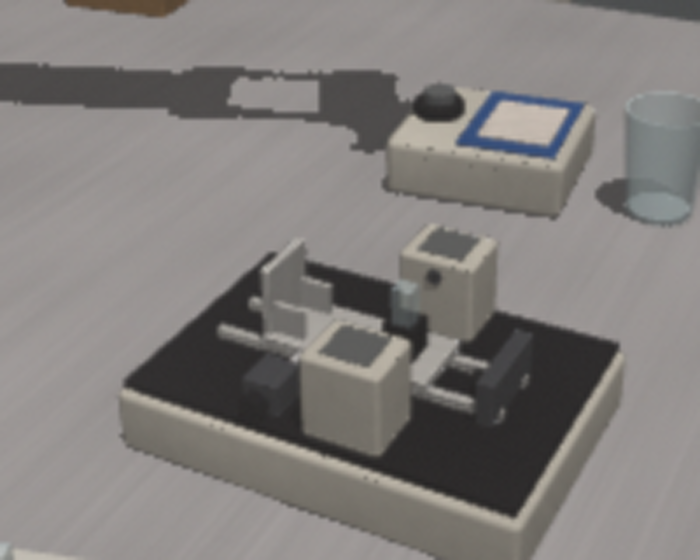

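The slide is still latched, the cuvette is upright in the beam (crop 405,300), the key is up (438,100), and the arm is clear.

```bash
python3 -c "
from cell import order
print(order.hand_in())"
```

```text
the job is handed in; nothing more can be done
None
```

The job is handed in, with no verdict returned: the slide was pushed to its end stop and sprang back to latch with the cuvette upright in the beam, then the read key was pressed fully down and came up again.

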